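# Ease the screwdriver out of the sliding-lid tool chest

### The arm

A 6-joint arm with a two-finger parallel gripper is mounted at the origin on a cart in front of the work surface, level with it; the furniture and walls round the work are solid. World frame = base frame: x ahead of the robot, y to its left, z up, the work surface at z = 0. Lengths are in m, angles in degrees, forces in N, time in s.
With the tool pointing down it reaches from about 0.25 to 0.725 m from the base axis. Payload 9.7 kg.
Tool frame: the origin (TCP) lies at the centre of the arm's flange, where the gripper is bolted on; the fingertips stand 173 mm ahead of it and the grasp point (between the pads) lies bot.grip_depth ahead of it (bot.grip_depth is the distance from the TCP to the grasp point, in m); z points along the fingers, y is the direction in which the jaws open and shut (so a half turn about z gives the same grasp; the last joint's range is limited). The gripper opens to 85 mm and grips with 20 to 120 N. Pads are 22 mm wide; open, the fingers measure 114 mm over their backs; the gripper's body (76 mm by 85 mm) begins 54 mm behind the grasp point. The pads swing forward as they close: fully open they stand 13 mm farther back than shut.
Start: joints at [-68.755, 4.979, 10.078, 95.1, 0, 90], TCP at [0.199, -0.513, 0.405] pointing down, gripper open.
Joint ranges: [-179.16, 179.16], [-48.56, 103.87], [-65.8, 70.77], [-126.05, 130.52], [-82.76, 87.17], [-180, 180]. Speed limits (degrees/s): [127.2, 127.2, 147.25, 180, 180, 180].

### API

Orientations are given as [roll, pitch, yaw] about the fixed x, y, z axes, in that order (R = Rz(yaw) Ry(pitch) Rx(roll)).
In Python, from workcell import status, viewer, bot gives the robot as it stands. The module is installed in compiled form; this text tells all that it offers.
- The arm moves only by the tool move_arm, never from a script. Its argument "commands" is a list of rows, each an object with "claw": the gripper's target within -1 to 1 (fully open at 1, half-way at 0, shut at -1); "travel": the shift along the tool's x, y, z in cm, a list of three; "turn": the turn about the tool's z in degrees. A call has 1 to 5 rows; each row shifts and turns the commanded pose from where the row before left it, along the tool's axes as they then stand; what a row does not reach is not made up. A row lasts 1/12 s, in which the tool goes at most 41.7 mm and 7.16 degrees, less where a joint would pass 70% of its speed; a pose out of reach is approached as far as the arm can. A call is refused whole if a number of a shift passes 4.17 or a number of a turn 7.16, either way. A call with a gripper value outside its range is refused whole. The fingers move at their own pace and stop on an object; "squeeze" is the grip in N (left out, the last holds). Time passes only in rows, so rows that do not move let the fingers close. It gives the time, the measured TCP pose, the force and the opening at its end, in the units of the state.
- status.get_obs(): the state, without advancing time (a new reading comes with each control period).
- viewer.camera(name): name is "scene" or "top"; returns the picture (400x640x3 uint8, blue, green, red); there is no depth.
- viewer.camera_params(name): a dict with "camera_matrix" (3x3 intrinsics, pixels), "D" ([k1, k2, p1, p2, k3] as OpenCV has them; the pictures are not rectified), "xyz" and "rotation" of the camera in the world. Camera axes: x right, y up, looking along -z (the intrinsics and any distortion apply to the point x, -y, -z); pixel columns grow to the right and rows downward; lengths in m; the calibration is good to about 2 mm. A picture is of the moment at which its call begins. camera_params takes no time and is no camera call.
- bot.job_done(): hands the job in, once; it reports no verdict.
The state is a dict: "time": time; "q": joint angles; "qd": joint speeds; "joint_efforts": joint torques, N m; "ee_pos": TCP position; "tcp_rot": TCP orientation; "wrist_force": force on the tool from outside, world axes, zero at the start; "torque": the same for the moment, N m; "opening": finger opening in m.
Only numpy, scipy, OpenCV 4.12 (cv2) and the standard library are available. Lean on these libraries where they do the work, as an engineer would, in place of code of your own. Each camera call takes 0.05 s, during which the arm holds its last target.

### The job

Slide the lid of the wooden tool chest all the way open, then take the screwdriver out from inside: it is longer than the opening, so tilt it and draw it out slantwise, one end first, without forcing it against the wood. Finish still gripping the screwdriver, with the whole of it held still and well clear above the chest (its lowest point at least 5 cm above the top of the chest); leave the lid open, do not put the screwdriver down, and leave the other things on the worktop where they are.

Things in the scene. Friction and masses are not known exactly. Their poses are not given: they have to be found in the camera images.
- toolbox: Fixed light-wood tool chest, 156 mm across (its x), 356 mm long (its y), 66 mm high over its two guide rails. Origin: centre of the underside, on the worktop. Inside: x -70..70, y -170..170 mm, floor at z=8 mm. Fixed covers 5 mm thick (z=54..59 mm) close the top at y=120..170 and y=-170..-20 mm. Its +y end is always at the robot's left; yaw within 0.25 rad.
- opening (a point): Centre of the opening between the fixed covers, at chest (0, 50, 59) mm: 140 mm long along the chest's y (y=-20..120) and 140 mm across. The sliding lid shuts it. The guide rails on both long sides (x beyond 72 mm either way) rise to z=66 mm.
- lid (a joint): The sliding lid, a 6 mm board (its top at z=65.5 mm of the chest), 0 = shut, 0.140 m = fully open at the stop. It slides along the chest's -y (to the robot's right) over the right-hand cover with about 1.5 N of friction and stays where it is left.
- lid_grip (a point): Top centre of the grip batten on the lid, at z=91.5 mm of the chest: an upright bar 80 mm along the chest's x, 14 mm thick along its y, 26 mm high above the lid. Moves with the lid: at chest y=10 mm when shut, -130 mm when open.
- screwdriver: Screwdriver, 222 mm long, about 0.1 kg, lying loose on the chest's floor roughly along its y, handle toward +y, reaching under the cover at both ends. Own y runs from blade to handle, own z up as it lies. Origin midway along, 12.5 mm below the axis. Handle round, 26 mm thick, y=9..111 mm; shaft 6.4 mm thick, y=-111..9 mm. Centre of mass in the handle, near y=54 mm: grip there.
- blade_tip (a point): End of the screwdriver's blade, on its axis.
- handle_end (a point): Rounded end of the screwdriver's handle, on its axis.
- tape_measure: Bystander: pocket tape measure 38x74x64 mm, standing loose on the worktop behind the right half of the chest. Origin: centre of underside.
- multimeter: Bystander: hand multimeter 150x76x44 mm lying loose on the worktop right of the chest. Origin: centre of underside.
- pliers: Bystander: pliers 52x158x14 mm lying loose on the worktop, far to the right of the chest. Origin: centre of underside.

How it is judged:
By the outcome, as a careful person would: the job done as asked, in the order asked, and still so for the second after the job is handed in, while the arm keeps its last pose, push and grip.
It also fails if it takes over 48 s, if anything falls off the work surface, if the arm or the gripper's body presses on something with over 40 N, if the wrist force passes 120 N, or if a joint passes its speed limit or range.

## Working session

There is one attempt and no reset: what is moved stays moved. The work goes in short steps, Python scripts to look and compute and a tool call to move; the robot and the scene stay as the last step left them, time stands still between calls to the robot, and variables do not carry over. Pictures are saved under pics/ and viewed, and the job is handed in when it is done.

Besides the shell and the picture viewer there is one more tool, called after "Emit:" as name(argument=value, ...) on one line, values as JSON. move_arm: Moves the arm, as the interface text tells. Its arguments: {"type":"object","properties":{"commands":{"type":"array"},"squeeze":{"type":"number"}},"required":["commands"]}

```bash
mkdir -p pics; python3 - <<'E'
from workcell import status, viewer, bot
import cv2,numpy as np
np.set_printoptions(precision=4,suppress=True)
for n in("scene","top"):
    cv2.imwrite(f"pics/{n}0.png",viewer.camera(n))
    p=viewer.camera_params(n);print(n,p)
print(status.get_obs(),bot.grip_depth)
E
```

```text
scene {'camera_matrix': array([[465.4744,   0.    , 320.9601],
       [  0.    , 465.4744, 203.5185],
       [  0.    ,   0.    ,   1.    ]]), 'D': array([-0.0663,  0.    ,  0.    ,  0.    ,  0.    ]), 'xyz': array([-0.1118, -1.062 ,  0.668 ]), 'rotation': array([ 61.0925,  -1.2583, -38.2592])}
top {'camera_matrix': array([[404.5062,   0.    , 318.7886],
       [  0.    , 404.5062, 199.5438],
       [  0.    ,   0.    ,   1.    ]]), 'D': array([0.008, 0.   , 0.   , 0.   , 0.   ]), 'xyz': array([ 0.3824, -0.2388,  1.4034]), 'rotation': array([  7.411 ,   0.7407, -89.3239])}
{'time': 0.1, 'q': array([-68.7532,   5.0096,  10.039 ,  95.0993,   0.0002,  90.0003]), 'qd': array([-0.0796, -0.0563,  0.1215,  0.1656,  0.0446,  0.0522]), 'joint_efforts': array([ -0.0005, -52.1563,  46.5653,   0.0162,  -0.0001,   0.    ]), 'ee_pos': array([ 0.1993, -0.5126,  0.404 ]), 'tcp_rot': array([-179.9302,   -0.0002,   21.2465]), 'wrist_force': array([ 0.2341, -0.3082, -0.2336]), 'torque': array([-0.0363, -0.0388,  0.0063]), 'opening': 0.08549773151498409} 0.1547
```

View pics/scene0.png

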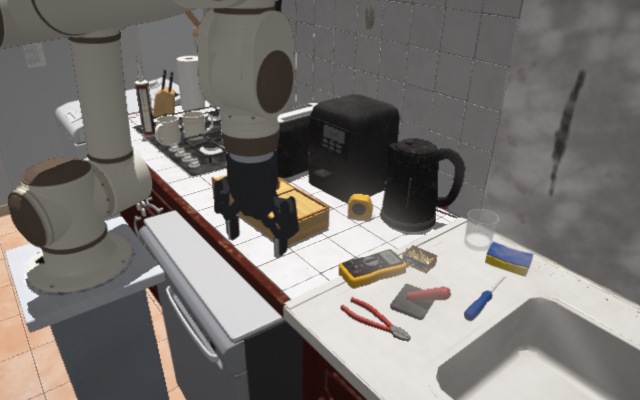

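View pics/top0.png

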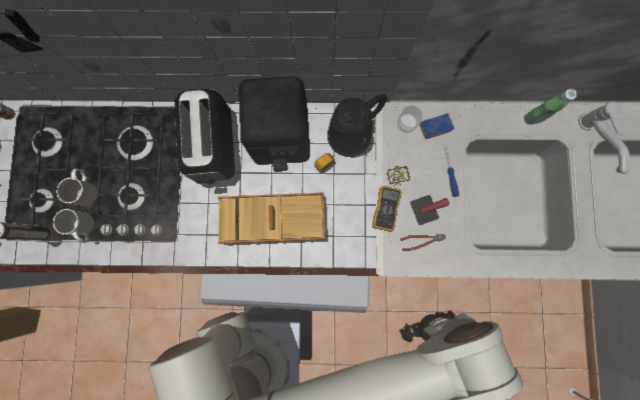

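The top view shows the chest at columns 218–327 and rows 193–243, with the batten near (271,218). The tape measure is at (324,161) and the multimeter at (386,208). Next I measure the chest corners.

```bash
cat > h.py <<'E'
import numpy as np,cv2
from scipy.spatial.transform import Rotation as R
from workcell import status, viewer, bot
np.set_printoptions(precision=4,suppress=True)
def ray(n,px):
    p=viewer.camera_params(n)
    u=cv2.undistortPoints(np.array(px,float).reshape(-1,1,2),p["camera_matrix"],p["D"])[:,0]
    d=np.c_[u[:,0],-u[:,1],-np.ones(len(u))]
    return np.array(p["xyz"]),R.from_euler('xyz',p["rotation"],degrees=True).apply(d)
def plane(n,px,z):
    o,d=ray(n,px); return o+d*((z-o[2])/d[:,2])[:,None]
def proj(n,P):
    p=viewer.camera_params(n)
    c=R.from_euler('xyz',p["rotation"],degrees=True).inv().apply(np.atleast_2d(P)-p["xyz"])
    c=c*[1,-1,-1]
    return cv2.projectPoints(c.astype(float),np.zeros(3),np.zeros(3),p["camera_matrix"],p["D"])[0][:,0]
E
python3 - <<'E'
from h import *
im=cv2.imread("pics/top0.png")
hsv=cv2.cvtColor(im,cv2.COLOR_BGR2HSV)
m=cv2.inRange(hsv,(10,70,60),(30,255,255)); m[:,:200]=0;m[:180]=0;m[255:]=0;m[:,345:]=0
m=cv2.morphologyEx(m,cv2.MORPH_CLOSE,np.ones((5,5)))
c=max(cv2.findContours(m,0,2)[0],key=cv2.contourArea)
r=cv2.minAreaRect(c);b=cv2.boxPoints(r);print(r,b)
print(plane("top",b,0.066))
cv2.imwrite("pics/crop0.png",cv2.resize(im[180:260,205:340],None,fx=5.9,fy=5.9,interpolation=cv2.INTER_CUBIC))
E
```

```text
((270.9336853027344, 217.84263610839844), (47.32215118408203, 107.154296875), 87.70938873291016) [[216.4537 196.3418]
 [323.5223 192.0591]
 [325.4137 239.3434]
 [218.345  243.6262]]
[[ 0.5635  0.1232  0.066 ]
 [ 0.5815 -0.235   0.066 ]
 [ 0.4243 -0.2428  0.066 ]
 [ 0.4063  0.11    0.066 ]]
```

View pics/crop0.png

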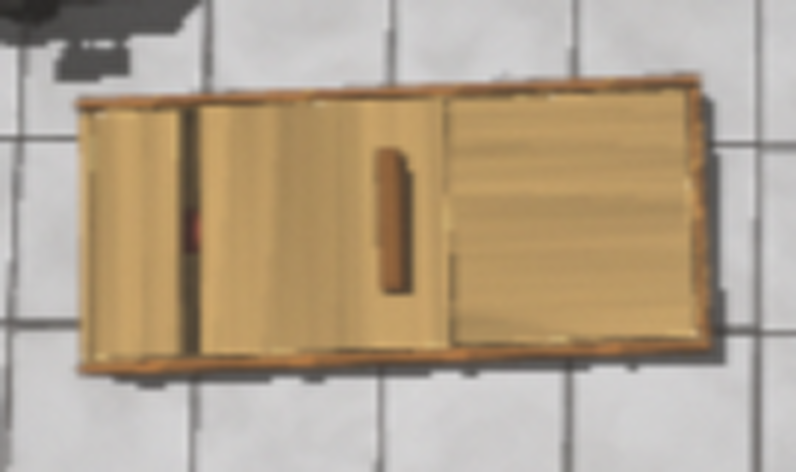

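```bash
python3 - <<'E'
from h import *
f=lambda L:[(205+(x+.5)/5.9-.5,180+(y+.5)/5.9-.5) for x,y in L]
C=plane("top",f([(79,100),(698,76),(710,347),(82,372)]),.066);print(C)
print(np.linalg.norm(np.roll(C,-1,0)-C,axis=1))
v1=C[0]-C[1];v2=C[3]-C[2];print([np.degrees(np.arctan2(-v[0],v[1])) for v in(v1,v2)])
c=C.mean(0);print("centre",c)
v=(v1+v2);yaw=np.arctan2(-v[0],v[1]);print("yaw",np.degrees(yaw))
B=plane("top",f([(376,148),(403,150),(410,293),(380,293)]),.0915);print(B)
Rz=R.from_euler('z',yaw)
print("batten in chest",Rz.inv().apply(B-c)*1000)
G=plane("top",f([(183,228),(200,228),(190,213),(190,250),]),.059)
print("gap in chest",Rz.inv().apply(G-c)*1000)
print(Rz.inv().apply(plane("top",f([(188,213),(188,250)]),.034)-c)*1000)
# scene overlay
def W(P): return Rz.apply(np.array(P)/1000)+[c[0],c[1],0]
im=cv2.imread("pics/top0.png");im2=cv2.imread("pics/scene0.png")
P=W([(x,y,66) for x,y in((-78,-178),(78,-178),(78,178),(-78,178))]+[(0,-178,0),(-78,-178,0),(78,-178,0)])
print(proj("scene",P),proj("top",P))
for q in proj("scene",P): cv2.circle(im2,tuple(int(round(a*8)) for a in q),6,(0,0,255),-1,shift=3)
cv2.imwrite("pics/s1.png",cv2.resize(im2[150:270,180:360],None,fx=4,fy=4))
E
```

```text
[[ 0.5629  0.1181  0.066 ]
 [ 0.5802 -0.2329  0.066 ]
 [ 0.4274 -0.2411  0.066 ]
 [ 0.4095  0.1096  0.066 ]]
[0.3514 0.153  0.3512 0.1536]
[np.float64(2.8126814333204386), np.float64(2.9112660036851903)]
centre [ 0.495  -0.0616  0.066 ]
yaw 2.861963943196763
[[ 0.5343 -0.0549  0.0915]
 [ 0.5333 -0.0699  0.0915]
 [ 0.4542 -0.0759  0.0915]
 [ 0.454  -0.0594  0.0915]]
batten in chest [[ 39.5669   4.6706  25.5   ]
 [ 37.8566 -10.2774  25.5   ]
 [-41.4335 -12.2749  25.5   ]
 [-40.7893   4.2315  25.5   ]]
gap in chest [[  2.3101 119.3402  -7.    ]
 [  1.9305 109.7058  -7.    ]
 [ 10.6735 115.2724  -7.    ]
 [-10.3166 115.52    -7.    ]]
[[ 13.1732 121.7581 -32.    ]
 [ -8.2076 122.008  -32.    ]]
[[281.1639 225.2706]
 [328.3401 205.8458]
 [253.0702 163.0143]
 [209.1732 176.3681]
 [305.4967 236.8805]
 [281.687  247.5048]
 [327.621  226.9984]] [[325.5532 238.8325]
 [323.6714 191.9901]
 [217.3929 196.202 ]
 [217.6547 243.0338]
 [324.5798 216.9512]
 [325.4834 239.457 ]
 [323.6894 194.7684]]
```

View pics/s1.png

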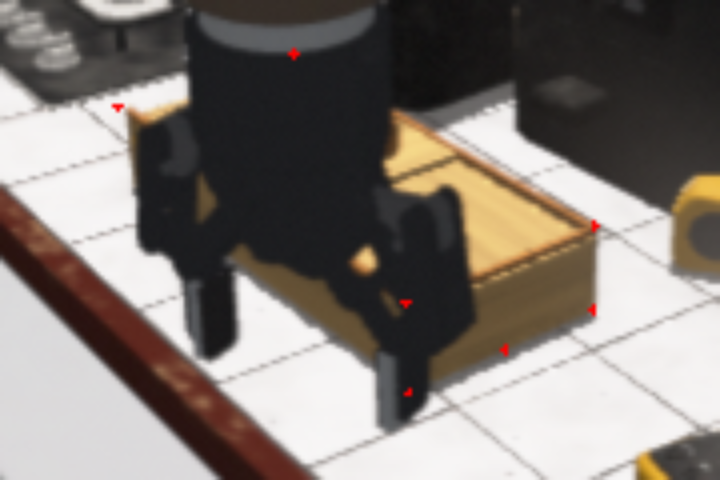

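```bash
cat >> h.py <<'E'
C0=np.array([0.495,-0.0626,0.0]); YAW=2.86
def W(P): return R.from_euler('z',YAW,degrees=True).apply(np.array(P)/1000.)+C0
def Cc(P): return R.from_euler('z',-YAW,degrees=True).apply(np.array(P)-C0)*1000
def go(target,yaw=None):
    o=status.get_obs(); y=o['tcp_rot'][2] if yaw is None else yaw
    Rt=R.from_euler('xyz',[180,0,y],degrees=True)
    d=np.array(target)-o['ee_pos']
    print("tcp",o['ee_pos'],o['tcp_rot'],"tool shift cm",Rt.inv().apply(d)*100,"t",o['time'],"F",o['wrist_force'],'op',o['opening'])
E
python3 -c "
from h import *
go(W([0,-3,320]),2.86)"
```

```text
tcp [ 0.1993 -0.5126  0.404 ] [-179.9302   -0.0002   21.2465] tool shift cm [ 31.777  -43.1711   8.4038] t 0.1 F [ 0.2341 -0.3082 -0.2336] op 0.08549773151498409
```

Emit:
move_arm(commands=[{"claw": 0.2,"travel": [0,0,0],"turn": 6.1},{"claw": 0.2,"travel": [0,0,0],"turn": 6.1},{"claw": 0.2,"travel": [0,0,0],"turn": 6.1}])

```text
time: 0.35
ee_pos: [0.1993, -0.5126, 0.4043]
tcp_rot: [-180.0, 0.0, 2.6]
wrist_force: [-0.2, 0.7, -0.4]
opening: 0.0521
```

Emit:
move_arm(commands=[{"claw": 0.2,"travel": [2.1,-2.87,0],"turn": 0},{"claw": 0.2,"travel": [2.1,-2.87,0],"turn": 0},{"claw": 0.2,"travel": [2.1,-2.87,0],"turn": 0},{"claw": 0.2,"travel": [2.1,-2.87,0],"turn": 0},{"claw": 0.2,"travel": [2.1,-2.87,0],"turn": 0}])

```text
time: 0.77
ee_pos: [0.2972, -0.3625, 0.4044]
tcp_rot: [-180.0, 0.0, 2.9]
wrist_force: [1.1, -0.3, -0.1]
opening: 0.0511
```

Emit:
move_arm(commands=[{"claw": 0.2,"travel": [2.1,-2.87,0],"turn": 0},{"claw": 0.2,"travel": [2.1,-2.87,0],"turn": 0},{"claw": 0.2,"travel": [2.1,-2.87,0],"turn": 0},{"claw": 0.2,"travel": [2.1,-2.87,0],"turn": 0},{"claw": 0.2,"travel": [2.1,-2.87,0],"turn": 0}])

```text
time: 1.18
ee_pos: [0.3948, -0.2135, 0.4045]
tcp_rot: [-180.0, 0.0, 2.9]
wrist_force: [0.5, -0.8, 0.8]
opening: 0.0509
```

```bash
python3 -c "
from h import *
go(W([0,-3,320]),2.86)"
```

```text
tcp [ 0.3948 -0.2135  0.4045] [-179.9953    0.008     2.9358] tool shift cm [ 10.7643 -14.2749   8.4522] t 1.1833 F [ 0.4529 -0.764   0.7901] op 0.050854275326416266
```

Emit:
move_arm(commands=[{"claw": 0.2,"travel": [2.1,-2.85,0],"turn": 0},{"claw": 0.2,"travel": [2.1,-2.85,0],"turn": 0},{"claw": 0.2,"travel": [2.1,-2.85,1.5],"turn": 0},{"claw": 0.2,"travel": [2.1,-2.85,1.5],"turn": 0},{"claw": 0.2,"travel": [2.1,-2.8,2],"turn": 0}])

```text
time: 1.6
ee_pos: [0.4926, -0.0662, 0.3548]
tcp_rot: [180.0, -0.1, 3.0]
wrist_force: [0.2, -0.6, 0.3]
opening: 0.0512
```

Emit:
move_arm(commands=[{"claw": 0.2,"travel": [0,0,1.5],"turn": 0},{"claw": 0.2,"travel": [0,0,0],"turn": 0},{"claw": 0.2,"travel": [0,0,0],"turn": 0}])

```text
time: 1.85
ee_pos: [0.4915, -0.0678, 0.3391]
tcp_rot: [-180.0, 0.1, 3.0]
wrist_force: [-0.2, -0.7, 0.5]
opening: 0.051
```

```bash
python3 -c "
from h import *
go(W([0,-3,246]),2.86)
im=viewer.camera('scene');cv2.imwrite('pics/s2.png',cv2.resize(im[100:260,150:400],None,fx=3,fy=3))
im=viewer.camera('top');cv2.imwrite('pics/t2.png',cv2.resize(im[150:270,200:360],None,fx=4,fy=4))"
```

```text
tcp [ 0.4915 -0.0678  0.3391] [-179.9864    0.1305    2.993 ] tool shift cm [ 0.3711 -0.2032  9.3073] t 1.85 F [-0.2098 -0.6521  0.4771] op 0.05100975819491887
```

View pics/s2.png

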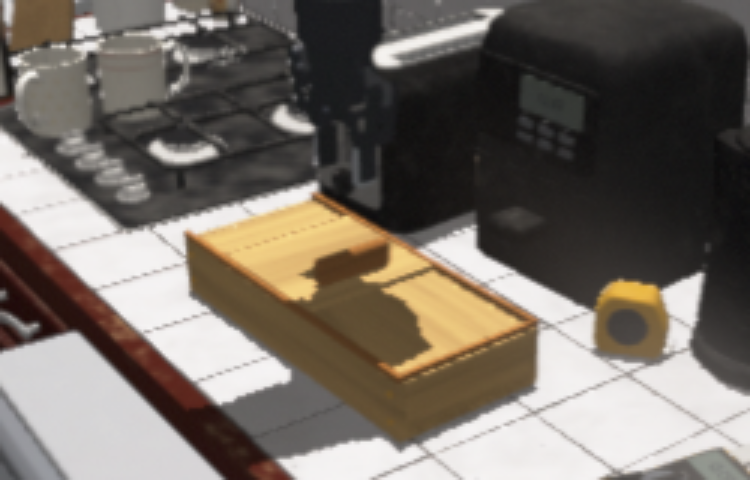

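View pics/t2.png

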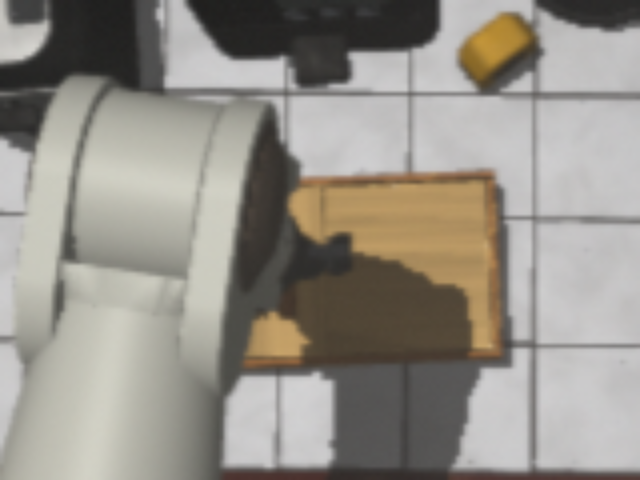

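The scene view shows the chest clear of the gripper. Its top corners are at crop (187,232), (317,195), (537,322) and (400,380), and the batten runs from about (310,260) to (390,245). I cross-check these against the top view.

```bash
python3 -c "
from h import *
f=lambda L:[(150+(x+.5)/3-.5,100+(y+.5)/3-.5) for x,y in L]
C=plane('scene',f([(187,232),(317,195),(537,322),(400,380)]),.066);print(C);print(C.mean(0),np.linalg.norm(np.roll(C,-1,0)-C,axis=1))
print(Cc(C))
print(Cc(plane('scene',f([(309,268),(390,243)]),.0915)))
"
```

```text
[[ 0.413   0.1035  0.066 ]
 [ 0.5632  0.105   0.066 ]
 [ 0.5785 -0.2408  0.066 ]
 [ 0.4268 -0.25    0.066 ]]
[ 0.4954 -0.0706  0.066 ] [0.1502 0.3462 0.152  0.3538]
[[ -73.5826  169.978    66.    ]
 [  76.4751  164.0266   66.    ]
 [  74.5471 -182.1596   66.    ]
 [ -77.4369 -183.7715   66.    ]]
[[-50.1033 -12.5086  91.5   ]
 [ 37.2831 -16.9926  91.5   ]]
```

Emit:
move_arm(commands=[{"claw": 0.2,"travel": [0.2,0.1,2.5],"turn": 0},{"claw": 0.2,"travel": [0.15,0.1,2.5],"turn": 0},{"claw": 0.2,"travel": [0,0,2.3],"turn": 0},{"claw": 0.2,"travel": [0,0,1.5],"turn": 0},{"claw": 0.2,"travel": [0,0,0],"turn": 0}], squeeze=30)

```text
time: 2.37
ee_pos: [0.4945, -0.0708, 0.2498]
tcp_rot: [-180.0, 0.2, 2.8]
wrist_force: [0.1, -0.6, 0.0]
opening: 0.0514
```

```bash
python3 -c "
from h import *
go(W([0,-7,246]),2.86)
im=viewer.camera('scene');cv2.imwrite('pics/s3.png',cv2.resize(im[100:260,150:400],None,fx=3,fy=3))"
```

```text
tcp [ 0.4945 -0.0708  0.2498] [-179.9725    0.167     2.8355] tool shift cm [ 0.0896 -0.1149  0.3815] t 2.3667 F [ 0.1285 -0.5683  0.017 ] op 0.051449836347429216
```

View pics/s3.png

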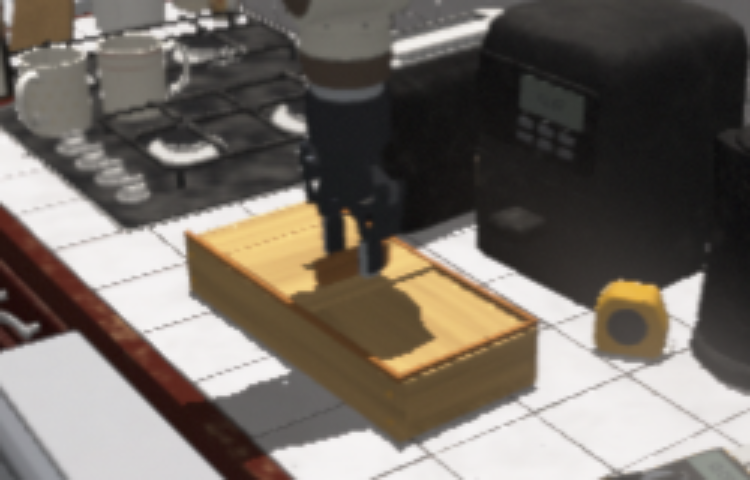

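The fingers straddle the batten at about crop (350,255), so I close on it.

Emit:
move_arm(commands=[{"claw": 0.2,"travel": [0,0,0.3],"turn": 0},{"claw": -0.3,"travel": [0,0,0],"turn": 0},{"claw": -1,"travel": [0,0,0],"turn": 0},{"claw": -1,"travel": [0,0,0],"turn": 0},{"claw": -1,"travel": [0,0,0],"turn": 0}])

```text
time: 2.83
ee_pos: [0.4957, -0.0698, 0.2499]
tcp_rot: [180.0, -0.1, 2.9]
wrist_force: [-0.3, 0.6, 5.9]
opening: 0.0128
```

Emit:
move_arm(commands=[{"claw": -1,"travel": [0,0,0],"turn": 0},{"claw": -1,"travel": [0,0.8,0],"turn": 0},{"claw": -1,"travel": [0,1,0],"turn": 0},{"claw": -1,"travel": [0,1,0],"turn": 0},{"claw": -1,"travel": [0,1,0],"turn": 0}])

```text
time: 3.25
ee_pos: [0.4976, -0.1079, 0.2499]
tcp_rot: [-180.0, -0.1, 3.0]
wrist_force: [-1.6, 2.5, 6.4]
opening: 0.0133
```

Emit:
move_arm(commands=[{"claw": -1,"travel": [0,1.5,-0.2],"turn": 0},{"claw": -1,"travel": [0,1.5,-0.1],"turn": 0},{"claw": -1,"travel": [0,1.5,0],"turn": 0},{"claw": -1,"travel": [0,1.5,0],"turn": 0},{"claw": -1,"travel": [0,1,0],"turn": 0}])

```text
time: 3.67
ee_pos: [0.5013, -0.1783, 0.2501]
tcp_rot: [-179.9, 0.0, 3.0]
wrist_force: [6.3, 2.7, -13.4]
opening: 0.013
```

Emit:
move_arm(commands=[{"claw": -1,"travel": [0,0.5,0],"turn": 0},{"claw": -1,"travel": [0,0.4,0],"turn": 0},{"claw": -1,"travel": [0,0.3,0],"turn": 0},{"claw": -1,"travel": [0,0.2,0],"turn": 0}])

```text
time: 4.0
ee_pos: [0.502, -0.1916, 0.2501]
tcp_rot: [-179.9, 0.0, 3.0]
wrist_force: [6.2, 1.8, -12.5]
opening: 0.0131
```

Emit:
move_arm(commands=[{"claw": -1,"travel": [0,0.2,0.2],"turn": 0},{"claw": -1,"travel": [0,0.2,0],"turn": 0},{"claw": -1,"travel": [0,0.2,0],"turn": 0}])

```text
time: 4.25
ee_pos: [0.502, -0.1944, 0.2498]
tcp_rot: [-179.3, -0.0, 3.1]
wrist_force: [-0.6, 40.2, 9.2]
opening: 0.0131
```

Emit:
move_arm(commands=[{"claw": -1,"travel": [0,0.2,0],"turn": 0},{"claw": -1,"travel": [0,0.2,0],"turn": 0},{"claw": -1,"travel": [0,0,0],"turn": 0}])

```text
time: 4.5
ee_pos: [0.5021, -0.1959, 0.2497]
tcp_rot: [-178.9, -0.0, 3.3]
wrist_force: [-1.5, 51.5, 11.0]
opening: 0.0133
```

Emit:
move_arm(commands=[{"claw": -1,"travel": [0,-0.6,0],"turn": 0},{"claw": -1,"travel": [0,0,0],"turn": 0}])

```text
time: 4.67
ee_pos: [0.502, -0.193, 0.2499]
tcp_rot: [-179.7, -0.0, 3.1]
wrist_force: [-0.7, 17.9, 3.4]
opening: 0.0129
```

Emit:
move_arm(commands=[{"claw": -1,"travel": [0,-0.2,0],"turn": 0},{"claw": 0.2,"travel": [0,0,0],"turn": 0},{"claw": 0.3,"travel": [0,0,0],"turn": 0},{"claw": 0.3,"travel": [0,0,-2],"turn": 0},{"claw": 0.3,"travel": [0,0,-3],"turn": 0}])

```text
time: 5.08
ee_pos: [0.5011, -0.1938, 0.2975]
tcp_rot: [-179.9, 0.3, 2.9]
wrist_force: [0.8, -0.2, 0.1]
opening: 0.0556
```

Emit:
move_arm(commands=[{"claw": 0.3,"travel": [0,0,-4],"turn": 7},{"claw": 0.3,"travel": [-3,2,-2],"turn": 7},{"claw": 0.3,"travel": [-3,2,0],"turn": 7},{"claw": 0.3,"travel": [-3,2,0],"turn": 7},{"claw": 0.3,"travel": [0,0,0],"turn": 7}])

```text
time: 5.5
ee_pos: [0.3941, -0.2435, 0.3609]
tcp_rot: [-179.7, -0.0, -31.8]
wrist_force: [0.2, 0.1, -0.4]
opening: 0.0554
```

```bash
python3 -c "
from h import *
go(W([0,50,320]))
im=viewer.camera('scene');cv2.imwrite('pics/s4.png',cv2.resize(im[100:260,150:400],None,fx=3,fy=3))
im=viewer.camera('top');cv2.imwrite('pics/t4full.png',im);cv2.imwrite('pics/t4.png',cv2.resize(im[180:260,205:340],None,fx=5.9,fy=5.9,interpolation=cv2.INTER_CUBIC))"
```

```text
tcp [ 0.3941 -0.2435  0.3609] [-179.7203   -0.0274  -31.7966] tool shift cm [ -3.8015 -24.8083   4.0861] t 5.5 F [ 0.2208  0.1219 -0.3931] op 0.055397635829538584
```

View pics/s4.png

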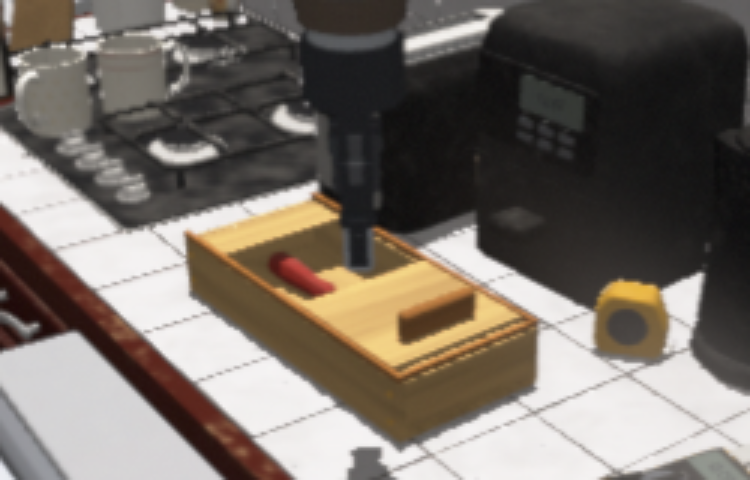

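View pics/t4.png

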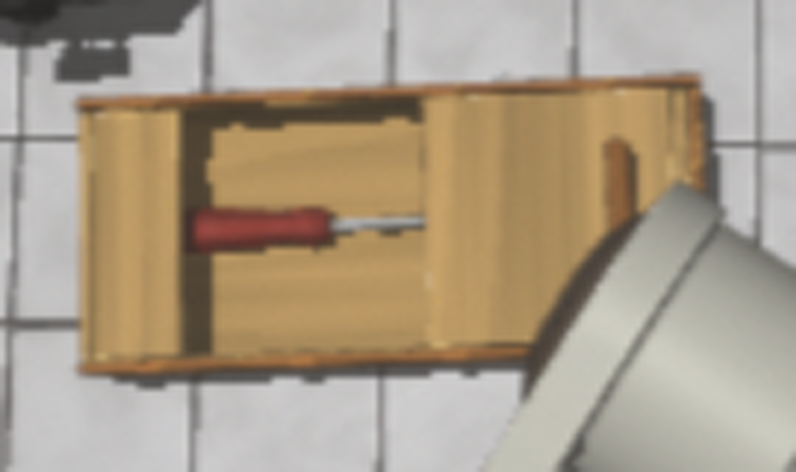

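The lid is open: the opening spans crop x 183–425, with the red handle from 185 to 331 at y≈229 and the shaft at (420,223).

```bash
python3 -c "
from h import *
im=cv2.imread('pics/t4full.png');hsv=cv2.cvtColor(im,cv2.COLOR_BGR2HSV)
m=cv2.inRange(hsv,(0,110,40),(8,255,255))|cv2.inRange(hsv,(172,110,40),(180,255,255));m[:,:225]=0;m[:,290:]=0;m[:190]=0;m[245:]=0
ys,xs=np.nonzero(m);print(len(xs),xs.min(),xs.max(),ys.min(),ys.max(),xs.mean(),ys.mean())
k=cv2.fitLine(np.c_[xs,ys].astype(np.float32),2,0,.01,.01).ravel();print(k)
f=lambda L:[(205+(x+.5)/5.9-.5,180+(y+.5)/5.9-.5) for x,y in L]
px=f([(187,230),(331,227),(331,208),(331,246),(420,222.5)])+[(xs.mean(),ys.mean())]
print(Cc(plane('top',px,.0205)))
print(Cc(plane('top',f([(183,230),(425,222)]),.062)))
"
```

```text
130 237 260 215 222 247.93846153846152 218.30769230769232
[  0.9995  -0.033  247.9385 218.3077]
[[  4.6339 126.3834  20.5   ]
 [  3.0835  42.4535  20.5   ]
 [ 14.1779  42.2375  20.5   ]
 [ -7.9877  42.6688  20.5   ]
 [  3.6706  -9.4236  20.5   ]
 [  3.952   86.2825  20.5   ]]
[[  0.9455 119.7407  62.    ]
 [  0.094  -17.0825  62.    ]]
```

Emit:
move_arm(commands=[{"claw": 0.3,"travel": [0,0,0],"turn": 7},{"claw": 0.3,"travel": [0,0,0],"turn": 7},{"claw": 0.3,"travel": [0,0,0],"turn": 7},{"claw": 0.3,"travel": [0,0,0],"turn": 7},{"claw": 0.3,"travel": [0,0,0],"turn": 7}])

```text
time: 6.02
ee_pos: [0.2742, -0.3679, 0.3583]
tcp_rot: [-173.2, 1.9, -55.0]
wrist_force: [-0.7, -1.0, 0.8]
opening: 0.0554
```

Emit:
move_arm(commands=[{"claw": 0.3,"travel": [0,0,0],"turn": 7},{"claw": 0.3,"travel": [0,0,0],"turn": 7},{"claw": 0.3,"travel": [0,0,0],"turn": 6.3},{"claw": 0.3,"travel": [0,0,0],"turn": 0}])

```text
time: 6.35
ee_pos: [0.1822, -0.4154, 0.3563]
tcp_rot: [-170.2, 4.8, -68.7]
wrist_force: [-1.2, -0.1, -0.3]
opening: 0.0555
```

```bash
python3 -c "
from h import *
go(W([3.8,100,260]))"
```

```text
tcp [ 0.1822 -0.4154  0.3563] [-170.1559    4.8419  -68.716 ] tool shift cm [-30.8882 -45.4745   9.6314] t 6.35 F [-1.1979 -0.0894 -0.325 ] op 0.05550751059243473
```

```bash
python3 -c "
from h import *
print(status.get_obs())"
```

```text
{'time': 6.35, 'q': array([-68.7285,  -6.0653,  -6.5274,  94.3819,   9.843 , 179.9873]), 'qd': array([ 4.8945, -0.3931, -0.202 , -1.0171,  0.2397, -0.0207]), 'joint_efforts': array([ -2.431 , -39.5161,  46.2615,   1.2191,   0.6747,  -0.0148]), 'ee_pos': array([ 0.1822, -0.4154,  0.3563]), 'tcp_rot': array([-170.1559,    4.8419,  -68.716 ]), 'wrist_force': array([-1.1979, -0.0894, -0.325 ]), 'torque': array([-0.1399,  0.106 ,  0.0143]), 'opening': 0.05550751059243473}
```

Emit:
move_arm(commands=[{"claw": 0.3,"travel": [0,0,0],"turn": -7},{"claw": 0.3,"travel": [0,0,0],"turn": -7},{"claw": 0.3,"travel": [0,0,0],"turn": -7},{"claw": 0.3,"travel": [0,0,0],"turn": -7},{"claw": 0.3,"travel": [0,0,0],"turn": -7}])

```text
time: 6.77
ee_pos: [0.1862, -0.4137, 0.3567]
tcp_rot: [-169.2, -1.8, -33.4]
wrist_force: [0.0, -0.0, 0.6]
opening: 0.0554
```

Emit:
move_arm(commands=[{"claw": 0.3,"travel": [0,0,0],"turn": -7},{"claw": 0.3,"travel": [0,0,0],"turn": -7},{"claw": 0.3,"travel": [0,0,0],"turn": -7},{"claw": 0.3,"travel": [0,0,0],"turn": -7},{"claw": 0.3,"travel": [0,0,0],"turn": -7}])

```text
time: 7.18
ee_pos: [0.1863, -0.4136, 0.3567]
tcp_rot: [-172.2, -7.6, 1.3]
wrist_force: [-0.1, 0.0, 0.4]
opening: 0.0556
```

```bash
python3 -c "
from h import *
o=status.get_obs();print(R.from_euler('xyz',o['tcp_rot'],degrees=True).as_matrix(),o['q'])"
```

```text
[[ 0.9909  0.04    0.1287]
 [ 0.0218 -0.99    0.1393]
 [ 0.133  -0.1352 -0.9819]] [-68.1675  -6.125   -6.5374  94.3267   9.8617 109.6362]
```

```bash
cat >> h.py <<'E'
C0=np.array([0.4955,-0.063,0.0])
YC=R.from_euler('z',YAW,degrees=True).apply([0,1,0])
def plan(tip_chest,depth,turn_to_grasp=True):
    """tip_chest: chest mm where the point `depth` m ahead of TCP along tool z goes. prints turn and shift in tool axes AFTER the turn"""
    o=status.get_obs();M=R.from_euler('xyz',o['tcp_rot'],degrees=True).as_matrix()
    z=M[:,2];yt=np.cross(z,YC);yt/=np.linalg.norm(yt)
    if yt[0]<0: yt=-yt
    a=np.arctan2(yt@np.cross(z,M[:,1]),yt@M[:,1]) # turn about tool z
    T=R.from_rotvec(a*z).as_matrix()@M
    tgt=W(tip_chest)-depth*z
    d=tgt-o['ee_pos']
    print("turn",np.degrees(a),"shift now",M.T@d*100,"shift after turn",T.T@d*100,"z",z,"pt now",Cc(o['ee_pos']+depth*z),"t",o['time'],"F",o['wrist_force'],"op",o['opening'],"q",o['q'])
E
python3 -c "
from h import *
plan([3.8,100,100],.173)"
```

```text
turn -91.59712975811613 shift now [ 28.0909 -39.916   18.1431] shift after turn [39.1175 29.1926 18.1431] z [ 0.1287  0.1393 -0.9819] pt now [-302.8747 -311.7865  186.8241] t 7.1833 F [-0.0714  0.0172  0.4405] op 0.05561945386865296 q [-68.1675  -6.125   -6.5374  94.3267   9.8617 109.6362]
```

Emit:
move_arm(commands=[{"claw": 0.2,"travel": [0,0,0],"turn": -7.05},{"claw": 0.2,"travel": [0,0,0],"turn": -7.05},{"claw": 0.2,"travel": [0,0,0],"turn": -7.05},{"claw": 0.2,"travel": [0,0,0],"turn": -7.05},{"claw": 0.2,"travel": [0,0,0],"turn": -7.05}])

```text
time: 7.6
ee_pos: [0.1863, -0.4136, 0.3567]
tcp_rot: [-178.0, -10.8, 36.9]
wrist_force: [-0.6, 0.2, -0.4]
opening: 0.051
```

Emit:
move_arm(commands=[{"claw": 0.2,"travel": [0,0,0],"turn": -7.05},{"claw": 0.2,"travel": [0,0,0],"turn": -7.05},{"claw": 0.2,"travel": [0,0,0],"turn": -7.05},{"claw": 0.2,"travel": [0,0,0],"turn": -7.05},{"claw": 0.2,"travel": [0,0,0],"turn": -7.05}])

```text
time: 8.02
ee_pos: [0.1863, -0.4136, 0.3567]
tcp_rot: [175.3, -9.9, 72.7]
wrist_force: [0.2, -0.4, -0.2]
opening: 0.0511
```

Emit:
move_arm(commands=[{"claw": 0.2,"travel": [0,0,0],"turn": -7.05},{"claw": 0.2,"travel": [0,0,0],"turn": -7.05},{"claw": 0.2,"travel": [0,0,0],"turn": -7.05},{"claw": 0.2,"travel": [0,0,0],"turn": 0}])

```text
time: 8.35
ee_pos: [0.1862, -0.4136, 0.3567]
tcp_rot: [172.1, -7.5, 93.9]
wrist_force: [-0.1, 0.3, -0.3]
opening: 0.0516
```

```bash
python3 -c "
from h import *
plan([3.8,100,100],.173)"
```

```text
turn 0.02700383467469213 shift now [39.101  29.218  18.1473] shift after turn [39.1147 29.1996 18.1473] z [ 0.1288  0.1393 -0.9818] pt now [-302.9565 -311.7642  186.8379] t 8.35 F [-0.1053  0.2669 -0.2739] op 0.051578200691257674 q [-68.1785  -6.132   -6.5426  94.3292   9.8646  18.0007]
```

Emit:
move_arm(commands=[{"claw": 0.2,"travel": [2.6,1.95,0.5],"turn": 0},{"claw": 0.2,"travel": [2.6,1.95,0.5],"turn": 0},{"claw": 0.2,"travel": [2.6,1.95,0.5],"turn": 0},{"claw": 0.2,"travel": [2.6,1.95,0.5],"turn": 0},{"claw": 0.2,"travel": [2.6,1.95,0.5],"turn": 0}])

```text
time: 8.77
ee_pos: [0.2781, -0.2757, 0.3629]
tcp_rot: [172.1, -7.6, 93.3]
wrist_force: [0.8, -0.6, -0.4]
opening: 0.0513
```

Emit:
move_arm(commands=[{"claw": 0.2,"travel": [2.6,1.95,0.5],"turn": 0},{"claw": 0.2,"travel": [2.6,1.95,0.5],"turn": 0},{"claw": 0.2,"travel": [2.6,1.95,0.5],"turn": 0},{"claw": 0.2,"travel": [2.6,1.95,0.5],"turn": 0},{"claw": 0.2,"travel": [2.6,1.95,0.5],"turn": 0}])

```text
time: 9.18
ee_pos: [0.3698, -0.1389, 0.369]
tcp_rot: [172.1, -7.6, 93.3]
wrist_force: [0.7, -0.5, -0.2]
opening: 0.0514
```

```bash
python3 -c "
from h import *
plan([3.8,100,100],.173)"
```

```text
turn -0.5942836841561294 shift now [13.1379  9.3441 13.1681] shift after turn [13.0403  9.4798 13.1681] z [ 0.1297  0.1389 -0.9818] pt now [-105.6946  -46.6709  199.1466] t 9.1833 F [ 0.7223 -0.466  -0.1626] op 0.05143076580040932 q [-23.487  -19.1452 -15.8687  89.5682  10.3161  64.0557]
```

Emit:
move_arm(commands=[{"claw": 0.2,"travel": [2.6,1.9,1.6],"turn": -0.6},{"claw": 0.2,"travel": [2.6,1.9,1.6],"turn": 0},{"claw": 0.2,"travel": [2.6,1.9,1.6],"turn": 0},{"claw": 0.2,"travel": [2.6,1.9,1.6],"turn": 0},{"claw": 0.2,"travel": [2.6,1.8,1.6],"turn": 0}])

```text
time: 9.6
ee_pos: [0.4641, 0.0061, 0.3197]
tcp_rot: [172.0, -7.5, 93.9]
wrist_force: [-0.7, -1.5, 0.7]
opening: 0.0513
```

Emit:
move_arm(commands=[{"claw": 0.2,"travel": [0,0,2.5],"turn": 0},{"claw": 0.2,"travel": [0,0,1.5],"turn": 0},{"claw": 0.2,"travel": [0,0,0],"turn": 0},{"claw": 0.2,"travel": [0,0,0],"turn": 0}])

```text
time: 9.93
ee_pos: [0.4682, 0.0098, 0.2804]
tcp_rot: [172.1, -7.5, 94.0]
wrist_force: [0.8, 0.1, 0.5]
opening: 0.0513
```

```bash
python3 -c "
from h import *
plan([3.8,100,11],.172)
im=viewer.camera('scene');cv2.imwrite('pics/s5.png',cv2.resize(im[100:260,150:400],None,fx=3,fy=3))"
```

```text
turn 0.1326255805555277 shift now [-1.0193 -0.9342  9.9707] shift after turn [-1.0215 -0.9319  9.9707] z [ 0.1274  0.1392 -0.982 ] pt now [ -0.528   96.8978 111.5199] t 9.9333 F [0.7623 0.0779 0.5273] op 0.05125339550723808 q [ -0.7222 -11.3776 -19.6239  74.4642   8.0931  86.2825]
```

View pics/s5.png

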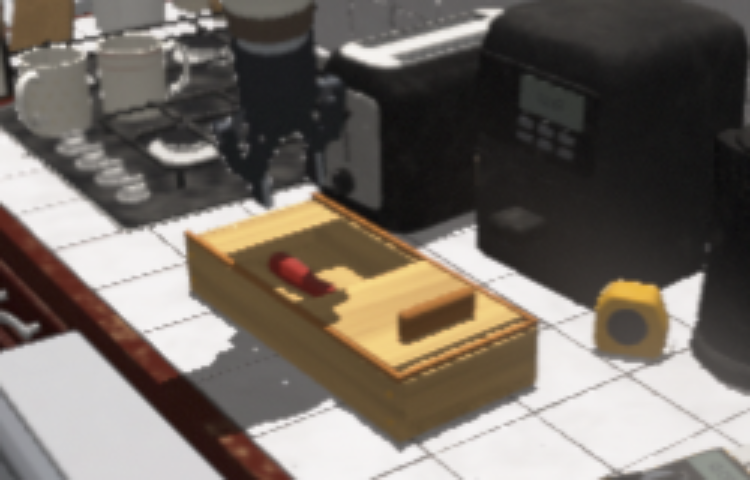

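Emit:
move_arm(commands=[{"claw": 0.2,"travel": [-1.2,-0.93,0],"turn": 0.1},{"claw": 0.2,"travel": [0,0,2.5],"turn": 0},{"claw": 0.2,"travel": [0,0,2.5],"turn": 0},{"claw": 0.2,"travel": [0,0,1.5],"turn": 0},{"claw": 0.2,"travel": [0,0,0],"turn": 0}])

```text
time: 10.4
ee_pos: [0.4679, 0.0057, 0.2126]
tcp_rot: [172.2, -7.5, 93.9]
wrist_force: [0.2, -0.7, 0.6]
opening: 0.051
```

```bash
python3 -c "
from h import *
plan([3.8,99,12],.172)
im=viewer.camera('scene');cv2.imwrite('pics/s6.png',cv2.resize(im[120:240,170:350],None,fx=4,fy=4))"
```

```text
turn 0.008610001291307954 shift now [0.1949 0.0666 3.2633] shift after turn [0.1949 0.0666 3.2633] z [ 0.1269  0.139  -0.9821] pt now [-1.1881 92.7444 43.7039] t 10.4 F [ 0.1626 -0.6573  0.5769] op 0.05100106350435612 q [ -1.2436  -9.9949 -25.9978  66.8077   8.1471  85.8838]
```

View pics/s6.png

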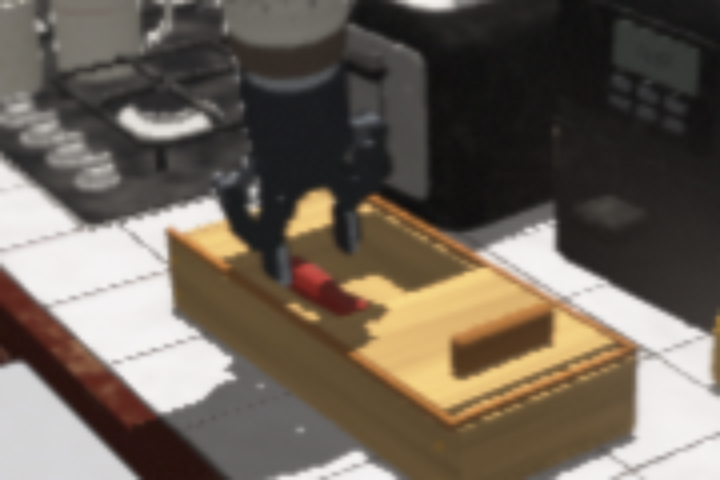

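Emit:
move_arm(commands=[{"claw": 0.2,"travel": [0.1,0,1.2],"turn": 0},{"claw": 0.2,"travel": [0.05,0,1.2],"turn": 0},{"claw": 0.2,"travel": [0,0,0.6],"turn": 0},{"claw": 0.2,"travel": [0,0,0],"turn": 0}], squeeze=20)

```text
time: 10.78
ee_pos: [0.4723, 0.0115, 0.1855]
tcp_rot: [172.0, -7.5, 94.0]
wrist_force: [0.0, 0.3, -0.2]
opening: 0.0513
```

Emit:
move_arm(commands=[{"claw": -0.2,"travel": [0,0,0],"turn": 0},{"claw": -0.6,"travel": [0,0,0],"turn": 0},{"claw": -1,"travel": [0,0,0],"turn": 0},{"claw": -1,"travel": [0,0,0],"turn": 0}])

```text
time: 11.12
ee_pos: [0.4725, 0.0114, 0.1863]
tcp_rot: [171.9, -7.5, 94.0]
wrist_force: [-1.5, -1.0, 6.7]
opening: 0.0254
```

```bash
python3 -c "
from h import *
plan([3.8,99,12],.172);print(bot.grip_depth)"
```

```text
turn 0.11178023922200767 shift now [ 0.0052 -0.1435  0.5369] shift after turn [ 0.005  -0.1435  0.5369] z [ 0.1312  0.1389 -0.9816] pt now [ 4.4816 98.2409 17.4637] t 11.1167 F [-1.4628 -1.0175  6.7061] op 0.02535408382839827 q [ -0.5084  -8.608  -27.8028  63.2638   8.054   86.5193]
0.1547
```

```bash
cat >> h.py <<'E'
def cs(*shifts):
    o=status.get_obs();M=R.from_euler('xyz',o['tcp_rot'],degrees=True).as_matrix()
    print("t",o['time'],"F",o['wrist_force'],"T",o['torque'],"op",o['opening'],"pt165",Cc(o['ee_pos']+.165*M[:,2]))
    for s in shifts: print(s,M.T@R.from_euler('z',YAW,degrees=True).apply(np.array(s)/10.))
E
python3 -c "
from h import *
cs([0,0,10],[0,-10,0],[0,10,0],[0,3,10],[0,8,10])"
```

```text
t 11.1167 F [-1.4628 -1.0175  6.7061] T [-0.1286  0.2705 -0.0072] op 0.02535408382839827 pt165 [ 3.5159 97.3153 24.3347]
[0, 0, 10] [ 0.1307  0.1394 -0.9816]
[0, -10, 0] [-0.9912 -0.0019 -0.1322]
[0, 10, 0] [0.9912 0.0019 0.1322]
[0, 3, 10] [ 0.428   0.14   -0.9419]
[0, 8, 10] [ 0.9236  0.141  -0.8758]
```

Emit:
move_arm(commands=[{"claw": -1,"travel": [0.1,0.1,-0.7],"turn": 0},{"claw": -1,"travel": [-0.4,0,-0.05],"turn": 0},{"claw": -1,"travel": [-1,0,-0.13],"turn": 0},{"claw": -1,"travel": [-1,0,-0.13],"turn": 0},{"claw": -1,"travel": [-0.8,0,-0.1],"turn": 0}])

```text
time: 11.53
ee_pos: [0.4737, -0.0218, 0.1917]
tcp_rot: [172.1, -7.5, 94.0]
wrist_force: [0.6, 0.2, -0.7]
opening: 0.0258
```

```bash
python3 -c "
from h import *
cs()
im=viewer.camera('scene');cv2.imwrite('pics/s7.png',cv2.resize(im[120:240,170:350],None,fx=4,fy=4))"
```

```text
t 11.5333 F [ 0.6218  0.1582 -0.6698] T [-0.1924  0.1554  0.049 ] op 0.02584569229830698 pt165 [ 2.6955 64.0801 29.6598]
```

View pics/s7.png

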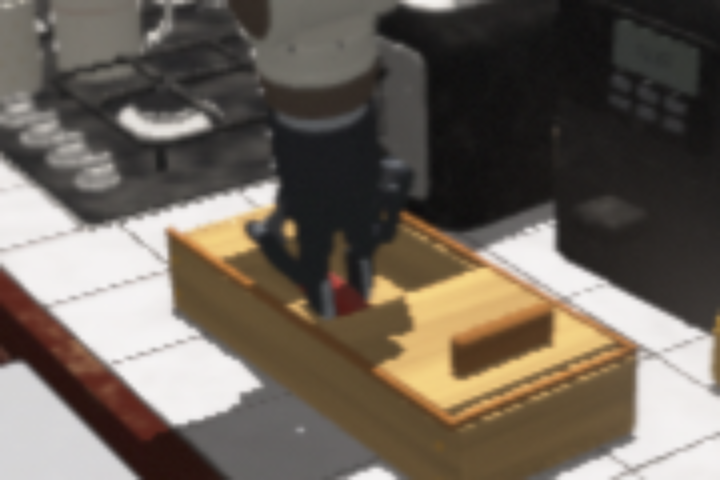

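Emit:
move_arm(commands=[{"claw": -1,"travel": [-0.2,0.1,-0.8],"turn": 0},{"claw": -1,"travel": [0,0.1,-0.7],"turn": 0},{"claw": -1,"travel": [0.1,0.1,-0.5],"turn": 0}])

```text
time: 11.83
ee_pos: [0.4745, -0.0245, 0.213]
tcp_rot: [172.0, -7.5, 94.0]
wrist_force: [0.3, 0.5, -1.7]
opening: 0.0252
```

Emit:
move_arm(commands=[{"claw": -1,"travel": [0.1,0.1,-0.4],"turn": 0},{"claw": -1,"travel": [0.1,0.1,-0.4],"turn": 0}])

```text
time: 12.0
ee_pos: [0.4752, -0.023, 0.2209]
tcp_rot: [172.0, -7.5, 94.1]
wrist_force: [-0.0, 0.0, -2.4]
opening: 0.0253
```

Emit:
move_arm(commands=[{"claw": -1,"travel": [0.05,0.05,-0.4],"turn": 0},{"claw": -1,"travel": [0.05,0.05,-0.4],"turn": 0}])

```text
time: 12.17
ee_pos: [0.4748, -0.023, 0.2285]
tcp_rot: [172.1, -7.5, 94.1]
wrist_force: [0.7, -0.9, -2.8]
opening: 0.0255
```

```bash
python3 -c "
from h import *
cs()
im=viewer.camera('scene');cv2.imwrite('pics/s8.png',cv2.resize(im[120:240,170:350],None,fx=4,fy=4))"
```

```text
t 12.1667 F [ 0.6955 -0.8864 -2.7783] T [-0.1645  0.2839 -0.0808] op 0.025542926449800836 pt165 [ 3.6994 62.8333 66.5101]
```

View pics/s8.png

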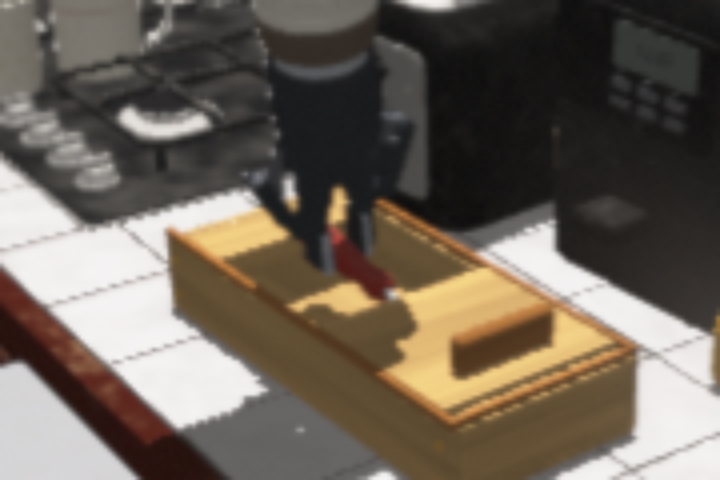

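The screwdriver is pivoting at the cover edge with under 3 N. The handle runs from crop (335,235) to the shaft start at (390,293). I continue lifting.

Emit:
move_arm(commands=[{"claw": -1,"travel": [0.05,0.05,-0.5],"turn": 0},{"claw": -1,"travel": [0.05,0.05,-0.5],"turn": 0},{"claw": -1,"travel": [0.05,0.05,-0.5],"turn": 0}])

```text
time: 12.47
ee_pos: [0.4743, -0.0238, 0.2438]
tcp_rot: [172.1, -7.5, 94.0]
wrist_force: [0.4, 0.1, -3.3]
opening: 0.0254
```

Emit:
move_arm(commands=[{"claw": -1,"travel": [0.2,0.05,-0.5],"turn": 0},{"claw": -1,"travel": [0.2,0.05,-0.5],"turn": 0},{"claw": -1,"travel": [0.2,0.05,-0.5],"turn": 0}])

```text
time: 12.72
ee_pos: [0.4735, -0.0198, 0.2598]
tcp_rot: [172.0, -7.5, 94.0]
wrist_force: [0.3, -0.5, -2.7]
opening: 0.0255
```

```bash
python3 -c "
from h import *
cs()
im=viewer.camera('scene');cv2.imwrite('pics/s9.png',cv2.resize(im[100:220,170:350],None,fx=4,fy=4))"
```

```text
t 12.7167 F [ 0.3173 -0.4938 -2.7159] T [-0.0676  0.1834 -0.0357] op 0.025511242420771695 pt165 [ 2.6819 66.1531 97.8387]
```

View pics/s9.png

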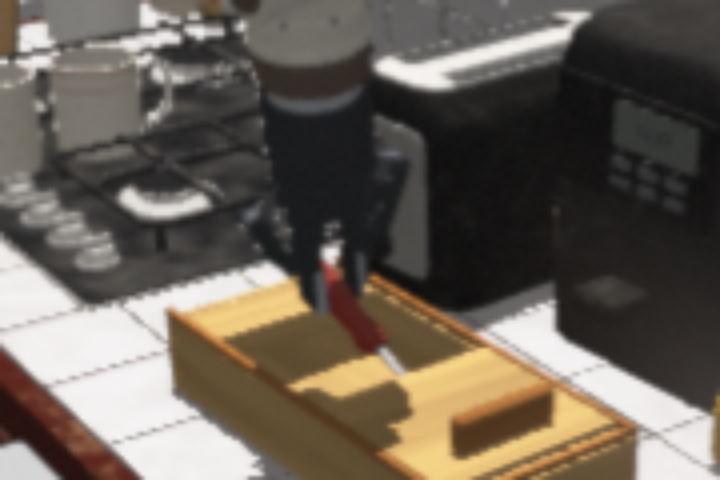

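Emit:
move_arm(commands=[{"claw": -1,"travel": [0.6,0.1,-0.7],"turn": 0},{"claw": -1,"travel": [0.9,0.1,-0.7],"turn": 0},{"claw": -1,"travel": [0.9,0.1,-0.7],"turn": 0}])

```text
time: 13.02
ee_pos: [0.472, 0.0018, 0.2842]
tcp_rot: [172.0, -7.5, 94.0]
wrist_force: [-0.4, 0.1, -2.7]
opening: 0.0256
```

Emit:
move_arm(commands=[{"claw": -1,"travel": [0.9,0.1,-0.7],"turn": 0},{"claw": -1,"travel": [0.9,0.1,-0.7],"turn": 0},{"claw": -1,"travel": [0.9,0.1,-0.7],"turn": 0}])

```text
time: 13.27
ee_pos: [0.4704, 0.0261, 0.309]
tcp_rot: [172.0, -7.5, 94.1]
wrist_force: [-0.1, 0.1, -3.0]
opening: 0.0256
```

```bash
python3 -c "
from h import *
cs()
im=viewer.camera('scene');cv2.imwrite('pics/s10.png',cv2.resize(im[80:200,170:350],None,fx=4,fy=4))"
```

```text
t 13.2667 F [-0.0711  0.1282 -2.9751] T [-0.0301  0.1467 -0.0243] op 0.025635629319940064 pt165 [  1.8883 112.1141 147.0384]
```

View pics/s10.png

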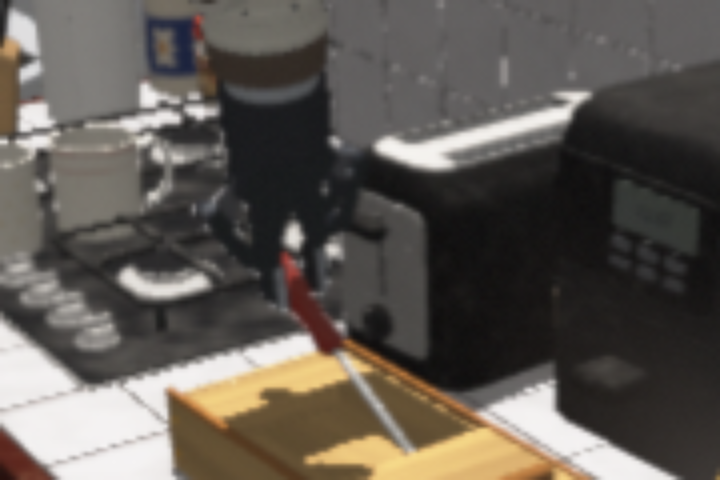

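Emit:
move_arm(commands=[{"claw": -1,"travel": [0.9,0.1,-0.6],"turn": 0},{"claw": -1,"travel": [0.9,0.1,-0.6],"turn": 0},{"claw": -1,"travel": [0.9,0.1,-0.6],"turn": 0}])

```text
time: 13.57
ee_pos: [0.4692, 0.0501, 0.3302]
tcp_rot: [172.0, -7.5, 94.0]
wrist_force: [-0.2, 0.4, -0.8]
opening: 0.025
```

Emit:
move_arm(commands=[{"claw": -1,"travel": [0.3,0.15,-1.2],"turn": 0},{"claw": -1,"travel": [0.2,0.2,-1.4],"turn": 0},{"claw": -1,"travel": [0.2,0.2,-1.4],"turn": 0}], squeeze=40)

```text
time: 13.82
ee_pos: [0.4689, 0.0514, 0.3718]
tcp_rot: [172.0, -7.5, 94.1]
wrist_force: [0.7, 0.7, -1.0]
opening: 0.0245
```

```bash
python3 -c "
from h import *
cs([0,0,10])
im=viewer.camera('scene');cv2.imwrite('pics/s11.png',cv2.resize(im[60:200,170:350],None,fx=4,fy=4))"
```

```text
t 13.8167 F [ 0.7381  0.7017 -1.0341] T [-0.1097  0.1594  0.0209] op 0.024468628735197163 pt165 [  1.5544 137.3807 209.771 ]
[0, 0, 10] [ 0.1307  0.1375 -0.9818]
```

View pics/s11.png

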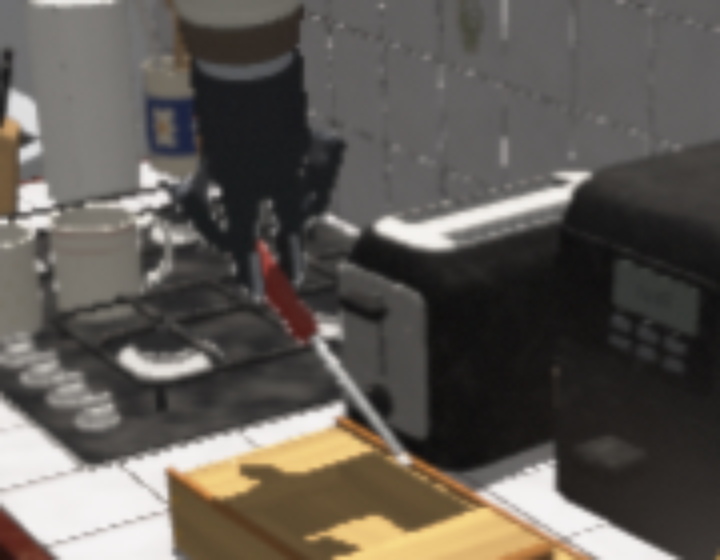

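Emit:
move_arm(commands=[{"claw": -1,"travel": [0.2,0.2,-1.5],"turn": 0},{"claw": -1,"travel": [-0.45,0.2,-1.6],"turn": 0},{"claw": -1,"travel": [-0.45,0.2,-1.6],"turn": 0},{"claw": -1,"travel": [-0.45,0.2,-1.6],"turn": 0},{"claw": -1,"travel": [-0.45,0.2,-1.6],"turn": 0}])

```text
time: 14.28
ee_pos: [0.4697, 0.0244, 0.4483]
tcp_rot: [172.0, -7.5, 94.0]
wrist_force: [-0.2, 0.5, -1.0]
opening: 0.0247
```

Emit:
move_arm(commands=[{"claw": -1,"travel": [-0.45,0.2,-1.2],"turn": 0},{"claw": -1,"travel": [-0.45,0.1,-0.6],"turn": 0},{"claw": -1,"travel": [0,0,0],"turn": 0},{"claw": -1,"travel": [0,0,0],"turn": 0},{"claw": -1,"travel": [0,0,0],"turn": 0}])

```text
time: 14.7
ee_pos: [0.4711, 0.0136, 0.4633]
tcp_rot: [172.1, -7.5, 94.0]
wrist_force: [0.1, -0.4, -1.5]
opening: 0.0246
```

Emit:
move_arm(commands=[{"claw": -1,"travel": [0,0,0],"turn": 0},{"claw": -1,"travel": [0,0,0],"turn": 0},{"claw": -1,"travel": [0,0,0],"turn": 0},{"claw": -1,"travel": [0,0,0],"turn": 0},{"claw": -1,"travel": [0,0,0],"turn": 0}])

```text
time: 15.12
ee_pos: [0.471, 0.0136, 0.4641]
tcp_rot: [172.0, -7.5, 94.1]
wrist_force: [-0.2, -0.2, -1.4]
opening: 0.0242
```

```bash
python3 -c "
from h import *
cs();print(status.get_obs()['qd'])
im=viewer.camera('scene');cv2.imwrite('pics/s12f.png',im);cv2.imwrite('pics/s12.png',cv2.resize(im[0:260,150:400],None,fx=2.3,fy=2.3))
im=viewer.camera('top');cv2.imwrite('pics/t12f.png',im);cv2.imwrite('pics/t12.png',cv2.resize(im[130:270,200:480],None,fx=2.8,fy=2.8))"
```

```text
t 15.1167 F [-0.2267 -0.2252 -1.4083] T [-0.1401  0.1793 -0.0319] op 0.024155740948062387 pt165 [  1.8105  99.5674 302.1262]
[-0.0981 -0.0058  0.0102 -0.017   0.003  -0.0117]
```

View pics/s12.png

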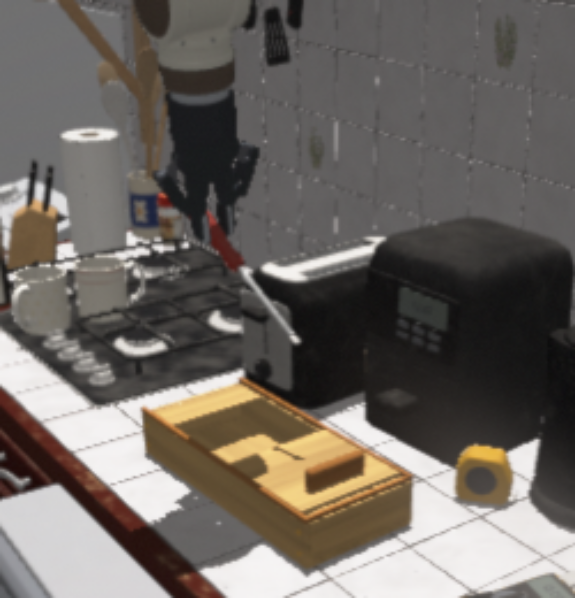

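View pics/t12.png

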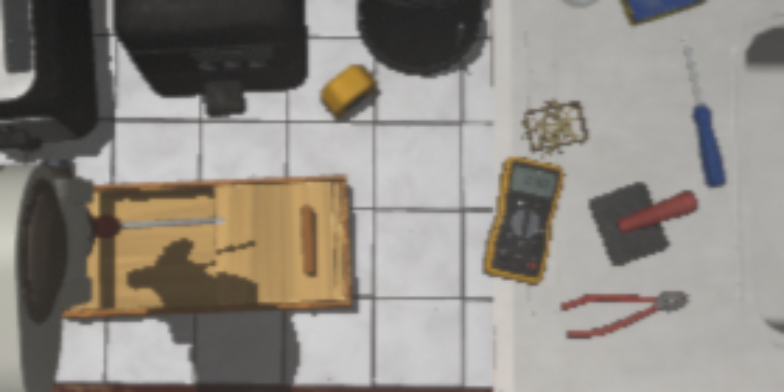

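The screwdriver is held clear. The tip is at scene crop (298,342) and top crop (223,220), and the lid batten is still at the right at top crop (309,240). I triangulate the tip and check the lid.

```bash
python3 -c "
from h import *
o1,d1=ray('scene',[(150+298/2.3,342/2.3)]);o2,d2=ray('top',[(200+223/2.8,130+220/2.8)])
A=np.c_[d1[0],-d2[0]];s=np.linalg.lstsq(A,o2-o1,rcond=None)[0]
p,q=o1+s[0]*d1[0],o2+s[1]*d2[0];print('tip',Cc((p+q)/2),'gap mm',np.linalg.norm(p-q)*1000)
im=cv2.imread('pics/t12f.png');cv2.imwrite('pics/t13.png',cv2.resize(im[180:260,205:340],None,fx=5.9,fy=5.9,interpolation=cv2.INTER_CUBIC))
print(proj('top',W([[40,-130,91.5],[-40,-130,91.5],[40,-123,91.5],[40,-137,91.5],[0,-20,65.5]])))
im=im[180:260,205:340];h=cv2.cvtColor(im,cv2.COLOR_BGR2HSV)
print((np.array([[40,-130]])))
"
```

```text
tip [ 14.9783 -44.0807 201.9472] gap mm 6.060498741829055
[[309.8913 202.767 ]
 [310.7609 227.2386]
 [307.7517 202.8513]
 [312.0311 202.6826]
 [277.498  216.9665]]
[[  40 -130]]
```

View pics/t13.png

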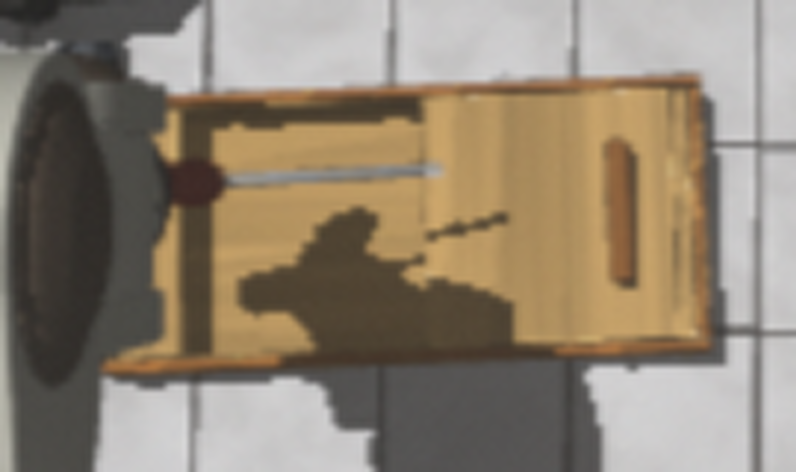

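```bash
python3 -c "
from workcell import status,bot
o=status.get_obs();print(o['time'],o['wrist_force'],o['opening'],o['qd']);bot.job_done()"
```

```text
15.2167 [-0.35147261  0.43461901 -0.41261423] 0.024286619029698583 [-0.10144522  0.03154403 -0.01597815  0.08039752  0.01253212  0.0055682 ]
the job is handed in; nothing more can be done
```

I slid the lid to its stop, took the screwdriver out handle end first, and handed the job in at 15.2 s with it still gripped above the chest.

**How it went:**
- **Lid:** I gripped the batten and slid it until it met the stop.
- **Screwdriver:** The arm interface has no tilt command. I gripped the handle lightly (20 N), slid it clear of the left cover, and let the shaft pivot against the right cover's edge as I lifted. I then drew it out slantwise, and the wrist force stayed at about 3 N throughout. Once it was free I tightened the grip to 40 N.

**Last checks:**
- **Height:** The blade tip, its lowest point, is about 202 mm above the worktop, about 136 mm above the chest top. The two camera rays missed each other by 6 mm, so the height is good to roughly that.
- **Lid:** The batten is within about a pixel (3 mm) of its fully open position.
- **Grip and stillness:** Joint speeds are near zero and the finger opening is steady at 24 mm.
- **Other things:** I saw no sign in the last pictures that the tape measure, multimeter or pliers had moved, but I did not measure them.

**What did not go smoothly:**
- The wrist force reached about 52 N for a moment as the lid met its stop. That is under the 120 N wrist limit; it was the fingers on the batten, so I don't expect it to count as the gripper's body pressing (40 N limit).
- A turn ran the last joint into its limit, which swung the arm aside in free air and left the tool leaning about 11°. I worked with that lean for the rest of the job.
- Early on, the two cameras disagreed by about 9 mm on the chest's position along its length. The lid's stop position settled it in favour of the top camera.

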